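# Give the turned stone jars their own lids back

### The arm

A 6-joint arm with a two-finger parallel gripper is mounted at the origin on a cart in front of the work surface, level with it; the furniture and walls round the work are solid. World frame = base frame: x ahead of the robot, y to its left, z up, the work surface at z = 0. Lengths are in m, angles in rad, forces in N, time in s.
With the tool pointing down it reaches from about 0.425 to 0.95 m from the base axis. Payload 3.5 kg.
Tool frame: the origin (TCP) lies midway between the tips of the shut fingers; the grasp point (between the pads) lies 19 mm behind it; z points along the fingers, y is the line along which they close (so a half turn about z gives the same grasp; the last joint's range is limited). The gripper opens to 85 mm and grips with 20 to 120 N. Pads are 22 mm wide; open, the fingers measure 114 mm over their backs; the gripper's body (76 mm by 85 mm) begins 54 mm behind the grasp point. The pads swing forward as they close: fully open they stand 13 mm farther back than shut.
Start: joints at [-1.303, 0.286, 1.577, -0, 1.279, -0.15], TCP at [0.274, -0.617, 0.231] pointing down, gripper open.
Joint ranges: [-2.77, 2.77], [-0.9, 2.22], [0.21, 2.48], [-1.53, 4.67], [0.24, 2.81], [-2.84, 2.84]. Speed limits (rad/s): [2.79, 2.79, 3.14, 3.14, 3.14, 3.14].

### API

Orientations are given as a unit quaternion [x, y, z, w].
In Python, from plant import get_state, read_camera, ctrl gives the robot as it stands.
- The arm moves only by the shell command python3 -m crank 'ROWS' [FORCE]. ROWS is JSON, a list of rows, each a list of 3 entries, a list of its own where there are three numbers: the shift along the tool's x, y, z in mm, then the turn about the tool's z in degrees, then the closure in counts, from 0 (fully open) to 255 (shut). In form: [[[tx, ty, tz], yaw, claw], ...]. A call has 1 to 10 rows; each row is the pose to reach, as a shift and turn from the pose commanded when the call began, along the tool's axes at that moment; what a row does not reach only later rows make up. A row lasts 1/10 s, in which the tool goes at most 50 mm and 8.59 degrees, less where a joint would pass 70% of its speed; a pose out of reach is approached as far as the arm can. A call with a gripper value outside its range is refused whole. The fingers move at their own pace and stop on an object; FORCE is the grip in N (left out, the last holds). Time passes only in rows, so rows that repeat a pose let the fingers close. It gives the time, the measured TCP pose, the force, the opening and the grip force at its end, in the units of the state.
- get_state(): the state, without advancing time (a new reading comes with each control period).
- read_camera(name): name is "scene" or "top"; returns a dict with "frame" (400x640x3 uint8, blue, green, red), "range_z" (400x640 float32, m along the optical axis (not along the pixel's ray), 0 where there is no reading), "vfov" (degrees; the focal length in pixels is half the picture's height over the tangent of half this angle, whatever the lens; pixels are square), "cx", "cy" (the principal point, pixels), "k1" (the pictures are not rectified: a ray, as slopes to the right and down, at radius r is drawn at 1 + k1 r^2 times it, then the intrinsics apply), "origin" and "orientation" of the camera in the world. Camera axes: x right, y down, z forward; pixel columns grow to the right and rows downward; lengths in m; the calibration is good to about 2 mm. A picture is of the moment at which its call begins.
- ctrl.sign_off(): hands the job in; it is judged then, once.
The state is a dict: "time": time; "qpos": joint angles; "dq": joint speeds; "joint_efforts": joint torques, N m; "eef_pos": TCP position; "tcp_rot": TCP orientation; "contact_force": force on the tool from outside, world axes, zero at the start; "wrist_torque": the same for the moment, N m; "opening": opening from 0.0 (shut) to 1.0 (fully open); "finger_force": force on a finger pad.
Only numpy, scipy, OpenCV 4.12 (cv2) and the standard library are available. Lean on these libraries where they do the work, as an engineer would, in place of code of your own. Each camera call takes 0.05 s, during which the arm holds its last target. There are 200 camera calls.

### The job

The three turned stone jars came back from polishing wearing each other's lids: put every jar's own lid, matched by size, set down gently (not dropped) and fully home in its mouth, and let go of it. Bench grit scratches polished stone, so whenever you need a free spot for a lid use the clean stone tile and never the bench. Leave the jars and everything else standing where they are.

Things in the scene. Friction and masses are not known exactly. Their poses are not given: they have to be found in the camera images.
- lid_large_centre (a point): The large lid, white stone: flange 71 mm across, 8 mm thick; below it a spigot 39 mm across, 14 mm long, tapered foot; on top a straight round knob 28 mm across, 32 mm tall, to grip. 54 mm high; this point is its centre, 13 mm above the flange's underside and 5 mm above its top. z up. At the start it stands proud on the rim of the small jar, whose mouth its spigot does not enter.
- lid_medium_centre (a point): The medium lid, white stone: flange 62 mm across, 8 mm thick; below it a spigot 29 mm across, 14 mm long, tapered foot; on top a straight round knob 25 mm across, 32 mm tall, to grip. 54 mm high; this point is its centre, 13 mm above the flange's underside and 5 mm above its top. z up. At the start it sits loosely in the mouth of the large jar.
- lid_small_centre (a point): The small lid, white stone: flange 53 mm across, 8 mm thick; below it a spigot 19 mm across, 14 mm long, tapered foot; on top a straight round knob 22 mm across, 32 mm tall, to grip. 54 mm high; this point is its centre, 13 mm above the flange's underside and 5 mm above its top. z up. At the start it sits loosely in the mouth of the medium jar.
- jar_large: The large jar, white stone, 1.4 kg, loose: 112 mm across its belly, 75 mm across its rim, 100 mm high, with a straight round mouth 45 mm across, bored nearly to the foot. Origin at the centre of its underside, z up. With its own (large) lid home the flange rests on the rim and the lid's centre is 113 mm above this origin.
- jar_medium: The medium jar, white stone, 0.9 kg, loose: 94 mm across its belly, 66 mm across its rim, 80 mm high, with a straight round mouth 35 mm across, bored nearly to the foot. Origin at the centre of its underside, z up. With its own (medium) lid home the flange rests on the rim and the lid's centre is 93 mm above this origin.
- jar_small: The small jar, white stone, 0.55 kg, loose: 80 mm across its belly, 57 mm across its rim, 62 mm high, with a straight round mouth 25 mm across, bored nearly to the foot. Origin at the centre of its underside, z up. With its own (small) lid home the flange rests on the rim and the lid's centre is 75 mm above this origin.
- tile: Clean, thin, flat white stone tile fast on the bench, 100 mm (its x) by 175 mm (its y), 6 mm thick, empty at the start; the free spot on which a lid may stand on its spigot, its centre then 33 mm above the bench. Origin at the centre of its underside, z up.
- sanding_block_centre (a point): Cork sanding block, 56 x 100 x 28 mm, a bystander; the point is its centre.
- dust_brush_centre (a point): Flat dusting brush with a wooden handle, 57 x 187 x 17 mm, lying flat, a bystander; the point is 8 mm above the bench, at mid-length.
- glass_jar_centre (a point): Closed glass jar with a screw lid, 68 mm across and 92 mm high, a bystander; the point is its centre.
There are look-alikes about, which are no part of the job. What is shaped like the part that bears lid_medium_centre but turquoise is not meant.

How it is judged:
By the outcome, as a careful person would: the job done as asked, in the order asked, and still so for the second after the job is handed in, with the robot touching nothing.
It also fails if it takes over 83 s, if anything falls off the work surface, if the arm or the gripper's body presses on something with over 40 N, if the wrist force passes 120 N, or if a joint passes its speed limit or range.

## Working session

There is one attempt and no reset: what is moved stays moved. The work goes in short steps, Python scripts to look and compute and a shell command to move; the robot and the scene stay as the last step left them, time stands still between calls to the robot, and variables do not carry over. Pictures are saved under pics/ and viewed, at most 14 in all, crops included, and the job is handed in when it is done.

```bash
ls; mkdir -p pics; cat > h.py <<'E'
import numpy as np, cv2
from scipy.spatial.transform import Rotation as R
from plant import get_state, read_camera, ctrl
def cloud(c):
    h,w=c["range_z"].shape
    f=h/2/np.tan(np.radians(c["vfov"])/2)
    K=np.array([[f,0,c["cx"]],[0,f,c["cy"]],[0,0,1.]])
    u,v=np.meshgrid(np.arange(w),np.arange(h))
    p=np.stack([u,v],-1).reshape(-1,1,2).astype(float)
    s=cv2.undistortPoints(p,K,np.array([c["k1"],0,0,0.])).reshape(h,w,2)
    d=np.dstack([s,np.ones((h,w))])
    Rm=R.from_quat(c["orientation"]).as_matrix()
    ray=d@Rm.T
    P=c["origin"]+ray*c["range_z"][...,None]
    P[c["range_z"]==0]=np.nan
    return P,ray
E
python3 - <<'E'
from h import *
print({k:v for k,v in get_state().items()})
for n in("scene","top"):
    c=read_camera(n); cv2.imwrite(f"pics/{n}0.png",c["frame"])
    np.save(n+"0.npy",c,allow_pickle=True)
    print(n,c["vfov"],c["cx"],c["cy"],c["k1"],c["origin"],R.from_quat(c["orientation"]).as_matrix().round(3).tolist())
E
```

```text
pics
{'time': 0.0, 'qpos': array([-1.30300635e+00,  2.87200611e-01,  1.57813694e+00,  1.31986907e-06,
        1.27858908e+00, -1.50025972e-01]), 'dq': array([ 0.00027857,  0.00069429, -0.0021432 , -0.00060335, -0.0004063 ,
       -0.00098538]), 'joint_efforts': array([ 7.56532845e-04, -4.05978549e+01, -2.92624784e+01, -3.54960196e-05,
        5.88457537e-03,  2.20653853e-06]), 'eef_pos': array([ 0.27373232, -0.61630811,  0.22994555]), 'tcp_rot': array([ 9.78257348e-01,  2.07391415e-01, -6.80443124e-05, -1.16500380e-03]), 'contact_force': array([ 0.54790302, -0.60834439, -0.31222744]), 'wrist_torque': array([ 0.04527034, -0.00877887, -0.04065954]), 'finger_force': 0.0, 'opening': 0.9995128748389237}
scene 48.46660355098561 317.55575629303866 195.65851038578506 -0.06857270929292568 [-0.15642853  0.43410343  0.88676244] [[-0.604, -0.523, 0.601], [-0.797, 0.391, -0.46], [0.006, -0.757, -0.653]]
top 45.802254520697716 318.5969323198542 184.83063747032386 -0.0959728710779021 [ 0.52072446 -0.12385418  1.1732681 ] [[0.021, -0.998, 0.058], [-0.999, -0.019, 0.031], [-0.03, -0.059, -0.998]]
```

View pics/top0.png

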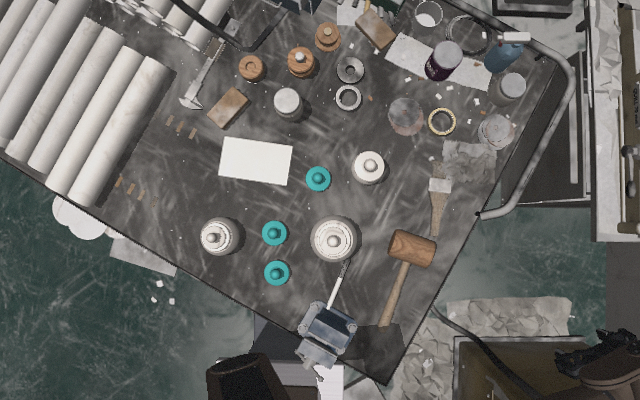

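View pics/scene0.png

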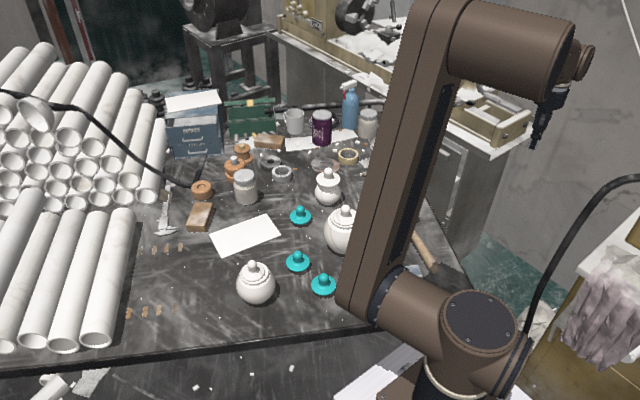

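The top view shows the lidded jars at (218,237), (334,239) and (369,167), with the tile at (256,161). There are also three turquoise decoy lids. Next I'll measure these with depth.

```bash
cat >> h.py <<'E'
def top(P,xy,zlo,zhi,r=0.06):
    """min enclosing-circle centre and diameter of cloud points in a height band near xy"""
    m=(np.hypot(P[...,0]-xy[0],P[...,1]-xy[1])<r)&(P[...,2]>zlo)&(P[...,2]<zhi)
    q=P[m]
    if len(q)<4: return None
    (x,y),rr=cv2.minEnclosingCircle((q[:,:2]*1000).astype(np.float32))
    return round(x,1),round(y,1),round(2*rr,1),round(np.median(q[:,2])*1000,1),len(q),(q[:,:2].mean(0)*1000).round(1).tolist()
E
python3 - <<'E'
from h import *
for n in("top","scene"):
    c=np.load(n+"0.npy",allow_pickle=True).item(); P,ray=cloud(c)
    if n=="top":
        C=[]
        for u,v in((218,237),(334,239),(369,167)):
            q=P[v-30:v+30,u-30:u+30].reshape(-1,3)
            q=q[np.hypot(*(q[:,:2]-P[v,u,:2]).T)<0.07]
            zm=np.nanmax(q[:,2]); C.append((P[v,u,:2],zm)); 
    for xy,zm in C:
        q=P[np.hypot(P[...,0]-xy[0],P[...,1]-xy[1])<.07][:,2]
        print(n,xy.round(3),zm.round(4)); print(np.histogram(q,bins=np.arange(0,.17,.006))[0])
        for a,b in((zm-.005,zm+.004),(zm-.03,zm+.004),(zm-.037,zm-.028),(zm-.042,zm-.034)): print(top(P,xy,a,b))
    hsv=cv2.cvtColor(c["frame"],cv2.COLOR_BGR2HSV)
    m=((hsv[...,2]>200)&(hsv[...,1]<40)&(P[...,2]<.02)&(P[...,2]>-.01)&(P[...,0]>.35)).astype(np.uint8)
    k=max(cv2.findContours(m,0,2)[0],key=cv2.contourArea); r=cv2.minAreaRect(k)
    b=cv2.boxPoints(r).astype(int); print(r); print([P[y,x].round(3).tolist() for x,y in b],np.median(P[int(r[0][1]),int(r[0][0])]), P[int(r[0][1]),int(r[0][0])])
E
```

```text
top [0.459 0.139] 0.1232
[640   8   0   0   2   1  25  57  85  97 125 143  66 216 246  39   4   4
  14  50  11   0   0   0   0   0   0   0]
(459.3, 150.0, 17.3, np.float64(119.5), 30, [459.4, 150.0])
(459.3, 150.8, 21.9, np.float64(117.0), 86, [459.5, 148.6])
(459.6, 149.9, 51.7, np.float64(88.3), 184, [459.5, 148.3])
(460.0, 147.8, 66.6, np.float64(85.6), 315, [459.5, 147.8])
top [ 0.464 -0.127] 0.1437
[389  13   9   1   0   0   0   5  12  46  82  85 126 132 271 139 236 368
 153   0   0   4  47  51   0   0   0   0]
(460.2, -122.7, 20.5, np.float64(140.1), 36, [459.1, -124.1])
(459.3, -123.7, 24.8, np.float64(138.0), 102, [459.6, -123.7])
(459.3, -124.1, 60.6, np.float64(108.4), 252, [460.3, -124.2])
(461.1, -125.3, 73.5, np.float64(106.3), 480, [460.6, -124.5])
top [ 0.625 -0.202] 0.1197
[732   7   0   0   8  35  54  46   7   0   0   0  17 425 164   4   0   9
  60  50   0   0   0   0   0   0   0   0]
(630.9, -205.9, 21.5, np.float64(116.4), 41, [630.8, -204.4])
(631.5, -204.2, 27.5, np.float64(113.2), 124, [630.7, -203.8])
(631.4, -204.1, 69.6, np.float64(84.3), 286, [629.7, -203.0]
[... 974 characters left out ...]
6, -125.7, 63.1, np.float64(105.3), 212, [454.7, -119.0])
scene [ 0.625 -0.202] 0.1197
[116   6  17  28  50  47  61  69  58  40  30   0  28 192  32  12  12  17
  35  10   0   0   0   0   0   0   0   0]
(630.6, -200.7, 10.8, np.float64(116.1), 5, [630.9, -199.9])
(629.3, -204.9, 26.7, np.float64(108.6), 88, [626.3, -202.7])
(626.6, -200.2, 57.8, np.float64(84.7), 68, [623.2, -201.0])
(631.9, -205.3, 74.0, np.float64(81.0), 211, [624.8, -201.1])
((244.76934814453125, 234.73460388183594), (27.19611930847168, 67.34872436523438), 69.86369323730469)
[[0.716, 0.15, -0.001], [0.688, -0.041, 0.002], [0.59, -0.011, -0.003], [0.618, 0.174, -0.003]] 0.07365462192790206 [0.64704105 0.07365462 0.00568881]
```

```bash
cat > go.py <<'E'
import sys
from h import *
x,y,z=map(float,sys.argv[1:4]); s=get_state()
d=np.array([x,y,z])-1000*s["eef_pos"]
print("shift",R.from_quat(s["tcp_rot"]).inv().apply(d).round(1),"dist",np.linalg.norm(d).round(),"t",round(s["time"],2),"eef",(1000*s["eef_pos"]).round(1),"open",s["opening"],"F",s["finger_force"],s["contact_force"].round(1))
E
python3 go.py 459.5 -124 230; python3 - <<'E'
from h import *
# lower view of other things near tile: heights within 120 mm of the tile centre
P,_=cloud(np.load("top0.npy",allow_pickle=True).item())
m=(np.hypot(P[...,0]-.65,P[...,1]-.0745)<.16)&(P[...,2]>.03)
q=P[m]; print(len(q), np.c_[q[::max(1,len(q)//12)]].round(3))
E
```

```text
shift [ 369.5 -374.6    1. ] dist 526.0 t 0.1 eef [ 273.8 -616.3  230. ] open 1.000115192038295 F 0.0 [0.  0.2 0. ]
570 [[ 0.797  0.014  0.09 ]
 [ 0.785  0.007  0.09 ]
 [ 0.778  0.014  0.089]
 [ 0.773  0.009  0.09 ]
 [ 0.769  0.018  0.089]
 [ 0.766 -0.026  0.092]
 [ 0.761 -0.008  0.093]
 [ 0.757 -0.005  0.088]
 [ 0.763  0.16   0.03 ]
 [ 0.751 -0.019  0.087]
 [ 0.75  -0.003  0.066]
 [ 0.748 -0.012  0.053]
 [ 0.503  0.132  0.039]]
```

```bash
python3 -m crank '[[[369.5,-374.6,1],0,0],[[369.5,-374.6,1],0,0],[[369.5,-374.6,1],0,0],[[369.5,-374.6,1],0,0],[[369.5,-374.6,1],0,0],[[369.5,-374.6,1],0,0],[[369.5,-374.6,1],0,0],[[369.5,-374.6,1],0,0],[[369.5,-374.6,1],0,0],[[369.5,-374.6,1],0,0]]' 40; python3 -m crank '[[[369.5,-374.6,1],0,0]]' >/dev/null --help 2>&1 | head -0; python3 go.py 459.5 -124 230
```

```text
time: 1.1
eef_pos: [0.4504, -0.147, 0.2301]
tcp_rot: [0.978, 0.207, 0.0, -0.0]
contact_force: [1.8, 0.4, 0.8]
opening: 1.0
finger_force: 0.0
shift [ 17.6 -17.3   0.1] dist 25.0 t 1.1 eef [ 450.4 -147.   230.1] open 0.9999042930892011 F 0.0 [1.8 0.4 0.8]
```

```bash
python3 -m crank '[[[0,0,0],0,0],[[0,0,0],0,0],[[0,0,0],0,0]]'; python3 go.py 459.5 -124 115
```

```text
time: 1.4
eef_pos: [0.4501, -0.1497, 0.2302]
tcp_rot: [0.978, 0.207, -0.0, 0.0]
contact_force: [-0.2, -0.4, -0.5]
opening: 0.997
finger_force: 0.0
shift [ 19.1 -19.7 115.1] dist 118.0 t 1.4 eef [ 450.1 -149.7  230.2] open 0.9967337703322581 F 0.0 [-0.2 -0.4 -0.5]
```

```bash
python3 -m crank '[[[19,-19.7,40],0,60],[[19,-19.7,70],0,60],[[19,-19.7,95],0,60],[[19,-19.7,108],0,60],[[19,-19.7,115],0,60],[[19,-19.7,115],0,60],[[19,-19.7,115],0,60]]'; python3 go.py 459.5 -124 114
python3 - <<'E'
from h import *
c=read_camera("scene"); cv2.imwrite("pics/s1.png",cv2.resize(c["frame"][130:330,200:440],(720,600),interpolation=2))
E
```

```text
time: 2.1
eef_pos: [0.4605, -0.1243, 0.1166]
tcp_rot: [0.978, 0.207, 0.001, 0.001]
contact_force: [-0.5, -0.3, 0.1]
opening: 0.76
finger_force: 0.0
shift [-0.8 -0.7  2.6] dist 3.0 t 2.1 eef [ 460.5 -124.3  116.6] open 0.7599204586596215 F 0.0 [-0.5 -0.3  0.1]
```

View pics/s1.png

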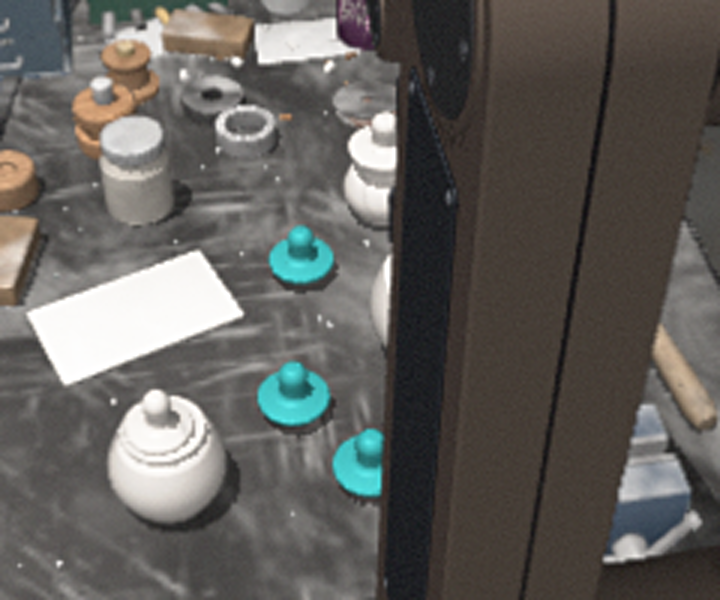

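The arm hides the large jar from the scene camera, at about (390,300) in the crop. Position and force readings look right, so I'll close the gripper.

```bash
python3 -m crank '[[[0,-0.5,2],0,150],[[0,-0.5,2],0,165],[[0,-0.5,2],0,180],[[0,-0.5,2],0,255],[[0,-0.5,2],0,255],[[0,-0.5,2],0,255]]' 40; python3 go.py 459.5 -124 200
```

```text
time: 2.75
eef_pos: [0.46, -0.1231, 0.114]
tcp_rot: [0.978, 0.207, 0.0, 0.0]
contact_force: [-0.3, 0.7, 3.4]
opening: 0.276
finger_force: 39.7
shift [ -0.8   0.7 -86. ] dist 86.0 t 2.75 eef [ 460.  -123.1  114. ] open 0.2764735447829062 F 39.69593524932861 [-0.3  0.7  3.4]
```

```bash
python3 -m crank '[[[0,0,-10],0,255],[[0,0,-30],0,255],[[0,0,-60],0,255],[[0,0,-90],0,255],[[0,0,-100],0,255],[[0,0,-100],0,255]]'; python3 go.py 645 90 200
```

```text
time: 3.35
eef_pos: [0.4603, -0.1232, 0.2149]
tcp_rot: [0.978, 0.207, 0.001, 0.001]
contact_force: [-0.2, -0.3, -1.6]
opening: 0.28
finger_force: 39.4
shift [ 255.3 -120.    15.1] dist 283.0 t 3.35 eef [ 460.3 -123.2  214.9] open 0.27957230481204043 F 39.398762583732605 [-0.2 -0.3 -1.6]
```

```bash
python3 -m crank '[[[38,-18,2],0,255],[[255,-120,15],0,255],[[255,-120,15],0,255],[[255,-120,15],0,255],[[255,-120,15],0,255],[[255,-120,15],0,255],[[255,-120,15],0,255],[[255,-120,15],0,255],[[255,-120,15],0,255]]'; python3 go.py 645 90 44
python3 - <<'E'
from h import *
for n in("scene","top"):
    c=read_camera(n); cv2.imwrite(f"pics/{n}2.png",c["frame"]); np.save(n+"2.npy",c,allow_pickle=True)
E
```

```text
time: 4.25
eef_pos: [0.6427, 0.0895, 0.1965]
tcp_rot: [0.978, 0.207, -0.002, -0.0]
contact_force: [0.4, 0.7, -1.3]
opening: 0.277
finger_force: 39.5
shift [  2.8   0.7 152.5] dist 153.0 t 4.25 eef [642.7  89.5 196.5] open 0.2765868934973046 F 39.456950426101685 [ 0.4  0.7 -1.3]
```

View pics/scene2.png

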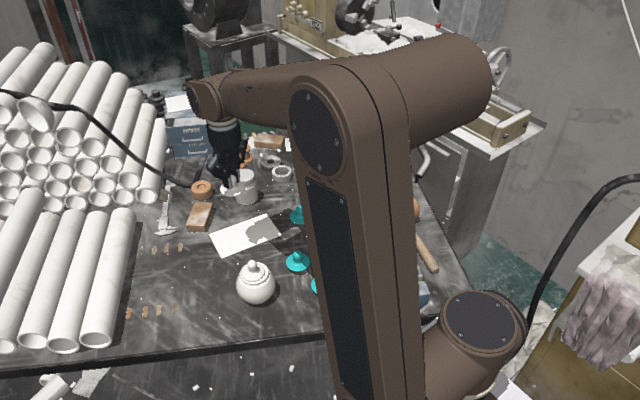

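The scene view shows the gripper holding the lid above the tile, at about (240,185), so I'll set it down.

```bash
python3 -m crank '[[[1,0,40],0,255],[[1,0,85],0,255],[[1,0,125],0,255],[[1,0,143],0,255],[[1,0,151],0,255],[[1,0,154],0,255],[[1,0,154],0,255],[[1,0,156],0,255],[[1,0,158],0,255],[[1,0,158],0,255]]'; python3 go.py 645 90 34

```

```text
time: 5.35
eef_pos: [0.6452, 0.0907, 0.0411]
tcp_rot: [0.978, 0.207, 0.0, 0.0]
contact_force: [-0.5, 0.1, -1.7]
opening: 0.28
finger_force: 39.4
shift [-0.5  0.5  7.1] dist 7.0 t 5.35 eef [645.2  90.7  41.1] open 0.28045811129996 F 39.40071702003479 [-0.5  0.1 -1.7]
```

```bash
python3 -m crank '[[[0,0,2],0,255],[[0,0,4],0,255],[[0,0,5],0,255],[[0,0,5],0,255],[[0,0,6],0,255],[[0,0,6],0,255]]'; python3 go.py 645 90 34

```

```text
time: 5.95
eef_pos: [0.6447, 0.0907, 0.0342]
tcp_rot: [0.978, 0.207, -0.0, -0.0]
contact_force: [-0.3, 0.6, -0.2]
opening: 0.278
finger_force: 39.4
shift [-0.   0.7  0.2] dist 1.0 t 5.95 eef [644.7  90.7  34.2] open 0.27787453229166414 F 39.40096199512482 [-0.3  0.6 -0.2]
```

```bash
python3 -m crank '[[[0,0,0.7],0,255],[[0,0,0.7],0,255],[[0,0,0.7],0,255]]'; python3 -m crank '[[[0,0,0],0,165],[[0,0,0],0,150],[[0,0,0],0,130],[[0,0,0],0,110],[[0,0,0],0,90]]'
```

```text
time: 6.25
eef_pos: [0.645, 0.0906, 0.0341]
tcp_rot: [0.978, 0.207, 0.0, 0.0]
contact_force: [-1.0, 0.8, 2.8]
opening: 0.28
finger_force: 39.5
time: 6.75
eef_pos: [0.6449, 0.0906, 0.0336]
tcp_rot: [0.978, 0.207, -0.0, 0.0]
contact_force: [0.1, -0.3, 0.6]
opening: 0.647
finger_force: 0.0
```

Next I'll lift and move aside to a clear-view position, then measure the large jar's mouth and the large lid.

```bash
python3 -m crank '[[[0,0,-30],0,60],[[0,0,-80],0,60],[[0,0,-130],0,60],[[0,0,-180],0,60],[[0,0,-190],0,60],[[0,0,-190],0,60],[[0,0,-190],0,60]]'
python3 - <<'E'
from h import *
c=read_camera("top"); cv2.imwrite("pics/top3.png",cv2.resize(c["frame"][90:330,150:470],(800,600),interpolation=2)); np.save("top3.npy",c,allow_pickle=True)
E
python3 go.py 631 -204.5 200
```

```text
time: 7.45
eef_pos: [0.644, 0.0906, 0.2219]
tcp_rot: [0.978, 0.207, -0.001, -0.0]
contact_force: [-0.3, -0.5, -0.9]
opening: 0.766
finger_force: 0.0
shift [-131.   264.7   20.7] dist 296.0 t 7.5 eef [643.4  90.6 220.6] open 0.7625633919494142 F 0.0 [-0.1  0.  -1.3]
```

View pics/top3.png

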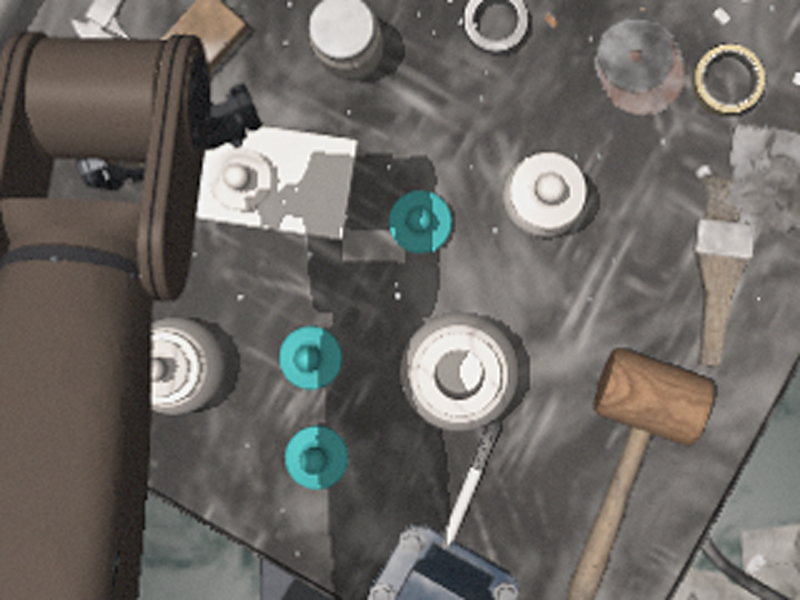

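The top view shows the medium lid upright on the tile at crop (240,178). The large jar's mouth is open at crop (461,375), and the large lid is at (549,190).

```bash
cat > meas.py <<'E'
import sys
from h import *
def rim(c,xy,z,D,bore):
    """project rim-height rays; annulus mask from depth; centre by outer ellipse fit and bore"""
    P,ray=cloud(c); Q=c["origin"]+ray*((z-c["origin"][2])/ray[...,2])[...,None]
    near=np.hypot(Q[...,0]-xy[0],Q[...,1]-xy[1])<D/2+.012
    m=near&(abs(P[...,2]-z)<.006)
    q=(Q[m][:,:2]*1000).astype(np.float32); (x,y),r=cv2.minEnclosingCircle(q)
    hole=near&(np.hypot(Q[...,0]-xy[0],Q[...,1]-xy[1])<bore/2+.008)&((P[...,2]<z-.012))
    h=(Q[hole][:,:2]*1000).astype(np.float32)
    print("rim circle",round(x,1),round(y,1),round(2*r,1),"mean",q.mean(0).round(1))
    if len(h)>5: (a,b),s=cv2.minEnclosingCircle(h); print("bore circle",round(a,1),round(b,1),round(2*s,1),"mean",h.mean(0).round(1),"eqd",round(2*np.sqrt(len(h)/hole.sum()*1),1),len(h))
E
python3 - <<'E'
from meas import *
c=np.load("top3.npy",allow_pickle=True).item(); P,_=cloud(c)
rim(c,(.460,-.124),.1,.075,.045)
for zb in((.108,.12),(.098,.12),(.085,.12),(.076,.088)): print("large lid",top(P,(.631,-.2045),*zb))
for zb in((.05,.066),(.03,.066)): print("medium lid",top(P,(.645,.0906),*zb,r=.04))
E
```

```text
rim circle 461.8 -126.2 79.6 mean [ 461.2 -125.5]
bore circle 461.6 -125.7 44.1 mean [ 461.6 -125.6] eqd 2.0 300
large lid (631.5, -204.3, 26.7, np.float64(113.7), 109, [631.2, -203.9])
large lid (631.7, -204.7, 27.7, np.float64(113.4), 117, [630.9, -203.9])
large lid (633.9, -205.0, 67.2, np.float64(109.0), 209, [630.9, -203.0])
large lid (632.0, -204.9, 71.1, np.float64(82.6), 598, [631.2, -204.0])
medium lid (642.9, 93.4, 25.0, np.float64(57.3), 81, [642.9, 92.0])
medium lid (637.6, 93.1, 55.5, np.float64(54.7), 133, [642.7, 90.7])
```

```bash
python3 -m crank '[[[-25,50,5],0,60],[[-131,265,20],0,60],[[-131,265,20],0,60],[[-131,265,20],0,60],[[-131,265,20],0,60],[[-131,265,20],0,60],[[-131,265,20],0,60],[[-131,265,20],0,60],[[-131,265,20],0,60],[[-131,265,20],0,60]]'; python3 go.py 631.3 -204.2 90
```

```text
time: 8.5
eef_pos: [0.6326, -0.203, 0.2029]
tcp_rot: [0.978, 0.208, -0.001, -0.001]
contact_force: [-0.2, 0.1, 0.6]
opening: 0.762
finger_force: 0.0
shift [ -1.6   0.7 112.9] dist 113.0 t 8.5 eef [ 632.6 -203.   202.9] open 0.7624027911987922 F 0.0 [-0.2  0.1  0.6]
```

```bash
python3 -m crank '[[[-0.5,0,40],0,60],[[-0.5,0,70],0,60],[[-0.5,0,95],0,60],[[-0.5,0,106],0,60],[[-0.5,0,111],0,60],[[-0.5,0,111],0,60],[[-0.5,0,111],0,60],[[-0.5,0,111],0,60]]'; python3 go.py 631.3 -204.2 90
```

```text
time: 9.3
eef_pos: [0.6333, -0.2054, 0.0946]
tcp_rot: [0.978, 0.207, 0.001, 0.001]
contact_force: [0.0, -0.5, 0.2]
opening: 0.766
finger_force: 0.0
shift [-1.3 -1.9  4.6] dist 5.0 t 9.3 eef [ 633.3 -205.4   94.6] open 0.7664918354453789 F 0.0 [ 0.  -0.5  0.2]
```

```bash
python3 -m crank '[[[-1.3,-1.8,2.5],0,60],[[-1.3,-1.8,4.5],0,60],[[-1.3,-1.8,4.5],0,120],[[-1.3,-1.8,4.5],0,150],[[-1.3,-1.8,4.5],0,160],[[-1.3,-1.8,4.5],0,170],[[-1.3,-1.8,4.5],0,180]]' 20; python3 go.py 631.3 -204.2 90
```

```text
time: 10.0
eef_pos: [0.6305, -0.2041, 0.0885]
tcp_rot: [0.978, 0.207, 0.0, 0.0]
contact_force: [1.2, -1.2, 0.1]
opening: 0.322
finger_force: 19.9
shift [ 0.7  0.4 -1.5] dist 2.0 t 10.0 eef [ 630.5 -204.1   88.5] open 0.32225530820594334 F 19.869219660758972 [ 1.2 -1.2  0.1]
```

```bash
python3 -m crank '[[[0,0,0],0,255],[[0,0,0],0,255],[[0,0,-4],0,255],[[0,0,-15],0,255],[[0,0,-40],0,255],[[0,0,-80],0,255],[[0,0,-120],0,255],[[0,0,-130],0,255],[[0,0,-130],0,255]]' 40; python3 go.py 461.6 -125.6 200
```

```text
time: 10.9
eef_pos: [0.6314, -0.2042, 0.2214]
tcp_rot: [0.978, 0.207, 0.002, 0.002]
contact_force: [0.8, -0.0, -2.7]
opening: 0.317
finger_force: 39.5
shift [-123.3 -140.8   20.4] dist 188.0 t 10.9 eef [ 631.4 -204.2  221.4] open 0.3172798423583571 F 39.540401101112366 [ 0.8 -0.  -2.7]
```

```bash
python3 -m crank '[[[-25,-28,4],0,255],[[-123,-141,20],0,255],[[-123,-141,20],0,255],[[-123,-141,20],0,255],[[-123,-141,20],0,255],[[-123,-141,20],0,255],[[-123,-141,20],0,255],[[-123,-141,20],0,255]]'; python3 go.py 461.6 -125.6 130
python3 - <<'E'
from h import *
c=read_camera("scene"); cv2.imwrite("pics/s4.png",c["frame"]); np.save("scene4.npy",c,allow_pickle=True)
E
```

```text
time: 11.7
eef_pos: [0.4619, -0.1256, 0.1986]
tcp_rot: [0.978, 0.207, 0.0, 0.0]
contact_force: [-0.0, -0.4, -1.5]
opening: 0.316
finger_force: 39.7
shift [-0.3 -0.2 68.6] dist 69.0 t 11.7 eef [ 461.9 -125.6  198.6] open 0.31637181224532795 F 39.72888171672821 [-0.  -0.4 -1.5]
```

View pics/s4.png

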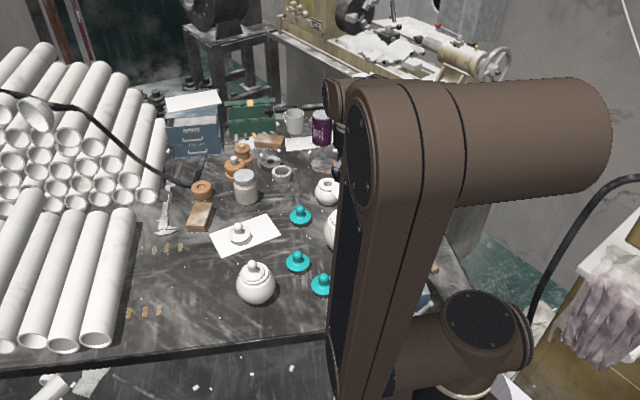

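The medium lid is upright on the tile at (240,232), and the small jar is open and undisturbed at (327,192). I'll lower the large lid, watching the force.

```bash
python3 -m crank '[[[0,0,40],0,255],[[0,0,60],0,255],[[0,0,68],0,255],[[0,0,72],0,255],[[0,0,75],0,255],[[0,0,77],0,255],[[0,0,77],0,255]]'; python3 go.py 461.6 -125.6 112.5
```

```text
time: 12.45
eef_pos: [0.4612, -0.1251, 0.1219]
tcp_rot: [0.978, 0.207, 0.001, 0.0]
contact_force: [-0.6, 0.1, -1.9]
opening: 0.318
finger_force: 39.7
shift [0.2 0.6 9.4] dist 9.0 t 12.45 eef [ 461.2 -125.1  121.9] open 0.3180510835713543 F 39.73693370819092 [-0.6  0.1 -1.9]
```

Spigot is inside the mouth (force unchanged).

```bash
python3 -m crank '[[[0,0.4,2],0,255],[[0,0.4,4],0,255],[[0,0.4,6],0,255],[[0,0.4,7.5],0,255],[[0,0.4,8.5],0,255],[[0,0.4,8.5],0,255],[[0,0.4,8.5],0,255]]'; python3 go.py 461.6 -125.6 112.5
```

```text
time: 13.15
eef_pos: [0.4608, -0.1252, 0.1127]
tcp_rot: [0.978, 0.207, 0.0, 0.0]
contact_force: [0.4, 0.6, -2.3]
opening: 0.311
finger_force: 39.7
shift [0.5 0.7 0.2] dist 1.0 t 13.15 eef [ 460.8 -125.2  112.7] open 0.31067195405448716 F 39.729695320129395 [ 0.4  0.6 -2.3]
```

```bash
python3 -m crank '[[[0,0,0.5],0,255],[[0,0,0.5],0,255],[[0,0,1],0,255],[[0,0,1],0,255]]';python3 -m crank '[[[0,0,0.5],0,255],[[0,0,0.5],0,255]]'
```

```text
time: 13.55
eef_pos: [0.4609, -0.1253, 0.1125]
tcp_rot: [0.978, 0.207, -0.0, -0.0]
contact_force: [-2.5, 1.0, 5.7]
opening: 0.314
finger_force: 40.5
time: 13.75
eef_pos: [0.461, -0.1253, 0.1125]
tcp_rot: [0.978, 0.207, -0.0, -0.0]
contact_force: [-4.1, 1.7, 7.8]
opening: 0.311
finger_force: 40.7
```

```bash
python3 -m crank '[[[0,0,-0.5],0,165],[[0,0,-0.5],0,145],[[0,0,-0.5],0,130],[[0,0,-0.5],0,110],[[0,0,-0.5],0,80],[[0,0,-0.5],0,60]]'; python3 -m crank '[[[0,0,-30],0,60],[[0,0,-80],0,60],[[0,0,-100],0,60],[[0,0,-100],0,60]]'; python3 go.py 459 148.5 200
```

```text
time: 14.35
eef_pos: [0.4608, -0.1252, 0.1116]
tcp_rot: [0.978, 0.207, -0.0, -0.0]
contact_force: [-0.7, 0.2, 0.1]
opening: 0.762
finger_force: 0.0
time: 14.75
eef_pos: [0.4631, -0.1263, 0.2161]
tcp_rot: [0.978, 0.207, 0.003, 0.003]
contact_force: [-0.2, -0.3, 0.4]
opening: 0.763
finger_force: 0.0
shift [ 107.7 -253.    15. ] dist 275.0 t 14.75 eef [ 463.1 -126.3  216.1] open 0.7633877805975309 F 0.0 [-0.2 -0.3  0.4]
```

```bash
python3 - <<'E'
from meas import *
for n in("top","scene"):
    c=read_camera(n);P,_=cloud(c); np.save(n+"5.npy",c,allow_pickle=True)
    print(n)
    try: rim(c,(.631,-.204),.062,.057,.025)
    except Exception as e: print(e)
    for zb in((.112,.125),(.1,.125),(.081,.09)): print("small lid",top(P,(.459,.149),*zb))
    for zb in((.12,.145),(.1,.116)): print("large lid",top(P,(.461,-.125),*zb,r=.045))
E
python3 go.py 459.3 149.5 200
```

```text
top
rim circle 632.0 -203.9 57.6 mean [ 631.5 -204.2]
bore circle 631.6 -203.9 24.1 mean [ 631.3 -203.7] eqd 2.0 82
small lid (459.2, 150.6, 22.3, np.float64(117.5), 71, [459.3, 149.5])
small lid (459.2, 151.0, 23.0, np.float64(116.5), 82, [459.6, 149.0])
small lid (460.9, 148.6, 66.5, np.float64(85.8), 354, [459.6, 147.7])
large lid None
large lid (490.2, -134.7, 35.7, np.float64(104.7), 30, [492.6, -132.9])
scene
rim circle 628.4 -201.9 59.7 mean [ 628.  -201.2]
bore circle 626.5 -202.9 18.8 mean [ 625.8 -201.2] eqd 2.0 13
small lid (457.7, 151.9, 19.1, np.float64(115.8), 47, [457.1, 151.7])
small lid (459.1, 150.8, 22.2, np.float64(113.1), 81, [455.7, 152.3])
small lid (457.0, 149.8, 59.1, np.float64(84.9), 237, [453.3, 153.4])
large lid None
large lid (474.4, -109.3, 63.1, np.float64(104.8), 86, [475.7, -104.8])
shift [ 110.2 -251.6   11.3] dist 275.0 t 14.85 eef [ 460.6 -125.1  211.3] open 0.758661461597148 F 0.0 [ 0.1  0.8 -0.3]
```

Small jar mouth is at (631.5,-204) and the small lid at (459.3,150.0).

```bash
python3 -m crank '[[[20,-45,2],0,60],[[110,-252,11],0,60],[[110,-252,11],0,60],[[110,-252,11],0,60],[[110,-252,11],0,60],[[110,-252,11],0,60],[[110,-252,11],0,60],[[110,-252,11],0,60],[[110,-252,11],0,60],[[110,-252,11],0,60]]'; python3 go.py 459.3 150 93
```

```text
time: 15.85
eef_pos: [0.4591, 0.1485, 0.2001]
tcp_rot: [0.978, 0.206, -0.0, 0.0]
contact_force: [0.3, -0.8, -0.0]
opening: 0.766
finger_force: 0.0
shift [  0.9  -1.3 107.1] dist 107.0 t 15.85 eef [459.1 148.5 200.1] open 0.7660895127036454 F 0.0 [ 0.3 -0.8 -0. ]
```

```bash
python3 -m crank '[[[0,0,40],0,60],[[0,0,70],0,60],[[0,0,90],0,60],[[0,0,100],0,60],[[0,0,100],0,60],[[0,0,100],0,60]]'; python3 go.py 459.3 150 93.5
```

```text
time: 16.45
eef_pos: [0.46, 0.1494, 0.1017]
tcp_rot: [0.978, 0.207, 0.001, 0.0]
contact_force: [0.2, -0.4, 0.6]
opening: 0.765
finger_force: 0.0
shift [-0.4 -0.9  8.2] dist 8.0 t 16.45 eef [460.  149.4 101.7] open 0.7652523330153889 F 0.0 [ 0.2 -0.4  0.6]
```

```bash
python3 -m crank '[[[0,-0.7,4],0,60],[[0,-0.7,7],0,100],[[0,-0.7,7],0,140],[[0,-0.7,7],0,160],[[0,-0.7,7],0,170],[[0,-0.7,7],0,180],[[0,-0.7,7],0,190],[[0,-0.7,7],0,200]]' 20; python3 go.py 459.3 150 93.5
```

```text
time: 17.25
eef_pos: [0.459, 0.1504, 0.0939]
tcp_rot: [0.978, 0.207, 0.0, 0.0]
contact_force: [-0.3, 0.6, 1.9]
opening: 0.253
finger_force: 19.6
shift [0.1 0.5 0.4] dist 1.0 t 17.25 eef [459.  150.4  93.9] open 0.2526139290494952 F 19.61935043334961 [-0.3  0.6  1.9]
```

```bash
python3 -m crank '[[[0,0,0],0,255],[[0,0,0],0,255],[[0,0,-4],0,255],[[0,0,-15],0,255],[[0,0,-40],0,255],[[0,0,-80],0,255],[[0,0,-110],0,255],[[0,0,-120],0,255],[[0,0,-120],0,255]]' 40; python3 go.py 631.5 -204 205
```

```text
time: 18.15
eef_pos: [0.4597, 0.1505, 0.2156]
tcp_rot: [0.978, 0.207, 0.002, 0.0]
contact_force: [-0.4, 0.7, -1.0]
opening: 0.243
finger_force: 39.2
shift [ 13.1 393.7  11.1] dist 394.0 t 18.15 eef [459.7 150.5 215.6] open 0.24284739756430854 F 39.15737807750702 [-0.4  0.7 -1. ]
```

```bash
python3 -m crank '[[[1,30,1],0,255],[[3,80,3],0,255],[[13,394,10],0,255],[[13,394,10],0,255],[[13,394,10],0,255],[[13,394,10],0,255],[[13,394,10],0,255],[[13,394,10],0,255],[[13,394,10],0,255],[[13,394,10],0,255]]'; python3 -m crank '[[[0,0,0],0,255]]'; python3 go.py 631.5 -204 205
```

```text
time: 19.15
eef_pos: [0.6296, -0.206, 0.2003]
tcp_rot: [0.979, 0.206, -0.002, -0.002]
contact_force: [-0.3, 0.6, -1.7]
opening: 0.24
finger_force: 39.4
time: 19.25
eef_pos: [0.6294, -0.2031, 0.2015]
tcp_rot: [0.978, 0.207, -0.002, -0.002]
contact_force: [-1.2, 0.1, -0.9]
opening: 0.244
finger_force: 39.4
shift [ 1.6  1.7 -3.5] dist 4.0 t 19.25 eef [ 629.4 -203.1  201.5] open 0.24363365345870852 F 39.4179904460907 [-1.2  0.1 -0.9]
```

```bash
python3 -m crank '[[[0.5,0,40],0,255],[[0.5,0,75],0,255],[[0.5,0,95],0,255],[[0.5,0,100],0,255],[[0.5,0,100],0,255],[[0.5,0,100],0,255]]'; python3 go.py 631.5 -204 90
python3 - <<'E'
from meas import *
c=read_camera("top");P,_=cloud(c); np.save("top6.npy",c,allow_pickle=True); cv2.imwrite("pics/top6.png",cv2.resize(c["frame"][90:330,150:470],(800,600),interpolation=2))
rim(c,(.4595,.148),.08,.066,.035)
for zb in((.05,.066),(.03,.066),(.022,.034)): print("medium lid",top(P,(.645,.0906),*zb,r=.04))
for zb in((.12,.145),(.1,.116)): print("large lid",top(P,(.461,-.125),*zb,r=.045))
E
```

```text
time: 19.85
eef_pos: [0.6319, -0.2038, 0.1056]
tcp_rot: [0.978, 0.208, 0.001, 0.001]
contact_force: [0.3, 0.3, -0.7]
opening: 0.239
finger_force: 39.4
shift [-0.5 -0.  15.6] dist 16.0 t 19.85 eef [ 631.9 -203.8  105.6] open 0.23860829485760862 F 39.447203278541565 [ 0.3  0.3 -0.7]
rim circle 461.3 147.7 70.1 mean [459.4 148. ]
bore circle 459.3 147.0 34.1 mean [459.6 146.8] eqd 2.0 156
medium lid (643.4, 92.3, 24.7, np.float64(58.0), 79, [642.9, 91.9])
medium lid (640.2, 93.3, 51.8, np.float64(55.5), 129, [642.0, 91.1])
medium lid (643.8, 92.8, 62.1, np.float64(26.7), 388, [642.8, 91.6])
large lid None
large lid None
```

View pics/top6.png

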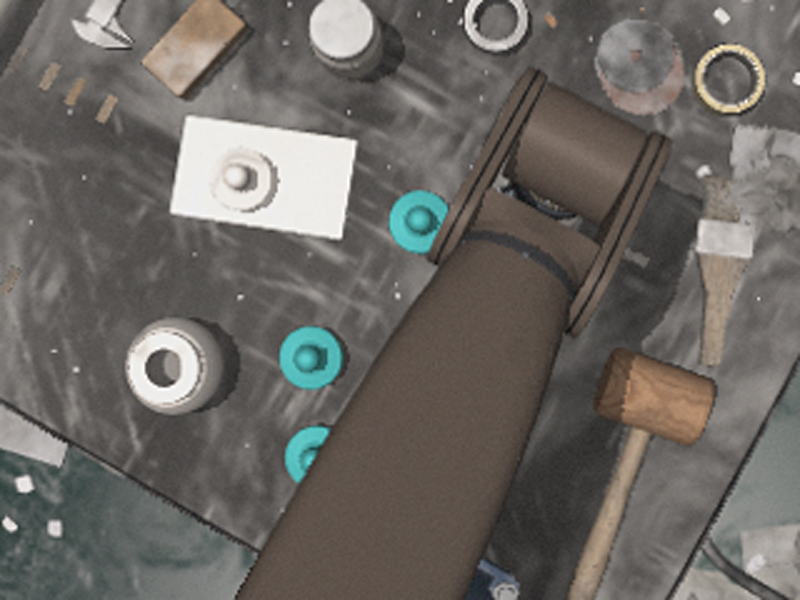

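The medium jar's mouth is open at crop (165,367), and the medium lid is on the tile at (240,178). I'll lower the small lid.

```bash
python3 -m crank '[[[0,0,6],0,255],[[0,0,12],0,255],[[0,0,15],0,255],[[0,0,18],0,255],[[0,0,20],0,255],[[0,0,20],0,255]]'; python3 go.py 631.5 -204 75.9
```

```text
time: 20.5
eef_pos: [0.6307, -0.2042, 0.0831]
tcp_rot: [0.978, 0.207, -0.0, -0.0]
contact_force: [0.4, 0.3, -1.1]
opening: 0.242
finger_force: 39.4
shift [0.8 0.1 7.2] dist 7.0 t 20.5 eef [ 630.7 -204.2   83.1] open 0.2424607270043692 F 39.44769322872162 [ 0.4  0.3 -1.1]
```

```bash
python3 -m crank '[[[0.5,0,2],0,255],[[0.5,0,4],0,255],[[0.5,0,5.5],0,255],[[0.5,0,6.5],0,255],[[0.5,0,6.5],0,255]]'; python3 -m crank '[[[0,0,0.5],0,255],[[0,0,0.5],0,255],[[0,0,0.5],0,255]]'
```

```text
time: 21.0
eef_pos: [0.6313, -0.204, 0.0769]
tcp_rot: [0.978, 0.207, -0.0, -0.0]
contact_force: [-0.1, -0.0, -0.5]
opening: 0.243
finger_force: 39.4
time: 21.3
eef_pos: [0.6315, -0.2041, 0.0768]
tcp_rot: [0.978, 0.207, 0.0, 0.0]
contact_force: [0.3, 0.2, -0.8]
opening: 0.24
finger_force: 39.4
```

```bash
python3 -m crank '[[[0,0,0.5],0,255],[[0,0,0.5],0,255],[[0,0,0.5],0,255]]';  python3 -m crank '[[[0,0,0.5],0,255],[[0,0,0.5],0,255],[[0,0,0.5],0,255]]'
```

```text
time: 21.6
eef_pos: [0.6315, -0.204, 0.0762]
tcp_rot: [0.978, 0.207, 0.0, 0.0]
contact_force: [-0.7, -0.0, -0.7]
opening: 0.242
finger_force: 39.4
time: 21.9
eef_pos: [0.6316, -0.2041, 0.0761]
tcp_rot: [0.978, 0.207, 0.0, 0.0]
contact_force: [-2.0, 0.7, 2.3]
opening: 0.24
finger_force: 39.6
```

Contact is at 76.1, close to the 75.9 expected, so the lid is seated and I'll release it.

```bash
python3 -m crank '[[[0,0,0],0,180],[[0,0,0],0,160],[[0,0,0],0,140],[[0,0,0],0,110],[[0,0,0],0,80],[[0,0,0],0,60]]'; python3 -m crank '[[[0,0,-30],0,60],[[0,0,-80],0,60],[[0,0,-120],0,60],[[0,0,-130],0,60],[[0,0,-130],0,60]]'; python3 go.py 644 91.2 190
```

```text
time: 22.5
eef_pos: [0.6315, -0.2041, 0.0757]
tcp_rot: [0.978, 0.207, 0.0, 0.0]
contact_force: [-0.3, -0.2, 0.3]
opening: 0.765
finger_force: 0.0
time: 23.0
eef_pos: [0.6328, -0.2047, 0.2089]
tcp_rot: [0.978, 0.207, 0.002, 0.002]
contact_force: [-0.4, -0.2, -0.5]
opening: 0.763
finger_force: 0.0
shift [ 130.3 -265.9   18.2] dist 297.0 t 23.0 eef [ 632.8 -204.7  208.9] open 0.7633329556208198 F 0.0 [-0.4 -0.2 -0.5]
```

```bash
python3 -m crank '[[[20,-40,4],0,60],[[131,-266,18],0,60],[[131,-266,18],0,60],[[131,-266,18],0,60],[[131,-266,18],0,60],[[131,-266,18],0,60],[[131,-266,18],0,60],[[131,-266,18],0,60],[[131,-266,18],0,60],[[131,-266,18],0,60]]'; python3 go.py 644 91.3 45
```

```text
time: 24.0
eef_pos: [0.6431, 0.0905, 0.1868]
tcp_rot: [0.978, 0.206, -0.001, 0.0]
contact_force: [0.2, -0.3, 0.3]
opening: 0.765
finger_force: 0.0
shift [  1.3  -0.3 141.8] dist 142.0 t 24.0 eef [643.1  90.5 186.8] open 0.7649450780475382 F 0.0 [ 0.2 -0.3  0.3]
```

```bash
python3 -m crank '[[[0,0,40],0,60],[[0,0,85],0,60],[[0,0,120],0,60],[[0,0,138],0,60],[[0,0,142],0,60],[[0,0,142],0,60],[[0,0,142],0,60]]'; python3 go.py 644 91.3 34
```

```text
time: 24.7
eef_pos: [0.6452, 0.0919, 0.0483]
tcp_rot: [0.978, 0.207, 0.002, 0.0]
contact_force: [0.9, -0.1, 0.3]
opening: 0.764
finger_force: 0.0
shift [-1.4  0.  14.3] dist 14.0 t 24.7 eef [645.2  91.9  48.3] open 0.7639872468921294 F 0.0 [ 0.9 -0.1  0.3]
```

```bash
python3 -m crank '[[[-1,0,6],0,60],[[-1,0,12],0,60],[[-1,0,14],0,100],[[-1,0,14],0,140],[[-1,0,14],0,155],[[-1,0,14],0,165],[[-1,0,14],0,175],[[-1,0,14],0,190]]' 20; python3 go.py 644 91.3 34
```

```text
time: 25.5
eef_pos: [0.6427, 0.0917, 0.0321]
tcp_rot: [0.978, 0.207, 0.0, 0.0]
contact_force: [0.1, -0.8, 1.2]
opening: 0.288
finger_force: 19.9
shift [ 1.1  0.9 -1.9] dist 2.0 t 25.5 eef [642.7  91.7  32.1] open 0.2875466748135205 F 19.89688128232956 [ 0.1 -0.8  1.2]
```

```bash
python3 -m crank '[[[0,0,0],0,255],[[0,0,0],0,255],[[0,0,-4],0,255],[[0,0,-15],0,255],[[0,0,-50],0,255],[[0,0,-95],0,255],[[0,0,-140],0,255],[[0,0,-160],0,255],[[0,0,-160],0,255],[[0,0,-160],0,255]]' 40; python3 go.py 459.5 147.2 180
```

```text
time: 26.5
eef_pos: [0.6419, 0.0919, 0.1913]
tcp_rot: [0.978, 0.207, -0.0, -0.0]
contact_force: [-0.8, -0.3, -2.1]
opening: 0.276
finger_force: 39.4
shift [-144.2 -124.6   11.4] dist 191.0 t 26.5 eef [641.9  91.9 191.3] open 0.2762674021703947 F 39.40648555755615 [-0.8 -0.3 -2.1]
```

```bash
python3 -m crank '[[[-25,-22,2],0,255],[[-144,-124,11],0,255],[[-144,-124,11],0,255],[[-144,-124,11],0,255],[[-144,-124,11],0,255],[[-144,-124,11],0,255],[[-144,-124,11],0,255],[[-144,-124,11],0,255]]'; python3 go.py 459.5 147.2 112
```

```text
time: 27.3
eef_pos: [0.4619, 0.1463, 0.1807]
tcp_rot: [0.978, 0.207, 0.0, 0.0]
contact_force: [0.0, 0.1, -0.6]
opening: 0.278
finger_force: 39.5
shift [-1.8 -1.8 68.7] dist 69.0 t 27.3 eef [461.9 146.3 180.7] open 0.27841332137319574 F 39.46881115436554 [ 0.   0.1 -0.6]
```

```bash
python3 -m crank '[[[0,0,30],0,255],[[0,0,55],0,255],[[0,0,65],0,255],[[0,0,65],0,255],[[0,0,65],0,255]]'; python3 go.py 459.5 147.2 100
python3 - <<'E'
from h import *
c=read_camera("scene"); np.save("scene7.npy",c,allow_pickle=True); cv2.imwrite("pics/s7.png",cv2.resize(c["frame"][150:350,170:437],(800,600),interpolation=2))
E
```

```text
time: 27.8
eef_pos: [0.4616, 0.1466, 0.1165]
tcp_rot: [0.978, 0.207, 0.001, 0.0]
contact_force: [0.1, -0.0, -0.2]
opening: 0.28
finger_force: 39.5
shift [-1.7 -1.4 16.5] dist 17.0 t 27.8 eef [461.6 146.6 116.5] open 0.28008212082582584 F 39.48571801185608 [ 0.1 -0.  -0.2]
```

View pics/s7.png

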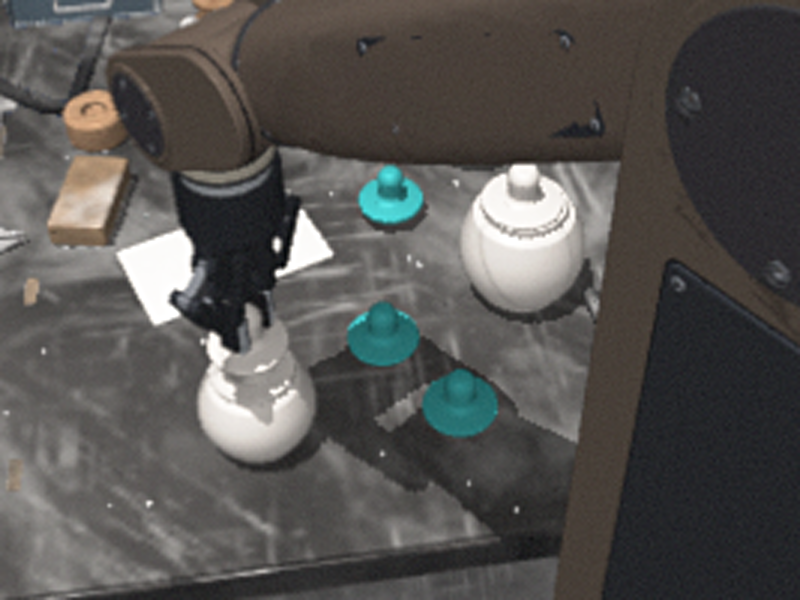

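The medium lid hangs just above the medium jar's mouth at crop (250,340). The large lid sits on the large jar at (525,195).

```bash
python3 -m crank '[[[-1.6,-1.4,3],0,255],[[-1.6,-1.4,6],0,255],[[-1.6,-1.4,9],0,255],[[-1.6,-1.4,12],0,255],[[-1.6,-1.4,14],0,255],[[-1.6,-1.4,14],0,255]]'; python3 go.py 459.5 147.2 92.1
```

```text
time: 28.45
eef_pos: [0.4581, 0.1473, 0.1012]
tcp_rot: [0.978, 0.207, -0.0, -0.0]
contact_force: [-0.3, 0.1, -0.8]
opening: 0.274
finger_force: 39.5
shift [1.3 0.7 9.1] dist 9.0 t 28.45 eef [458.1 147.3 101.2] open 0.27410525929873336 F 39.48579132556915 [-0.3  0.1 -0.8]
```

```bash
python3 -m crank '[[[1,0.5,2],0,255],[[1,0.5,4],0,255],[[1,0.5,6],0,255],[[1,0.5,7.5],0,255],[[1,0.5,8],0,255],[[1,0.5,8],0,255],[[1,0.5,8],0,255]]'; python3 -m crank '[[[0,0,0.5],0,255],[[0,0,0.5],0,255],[[0,0,0.5],0,255]]'; python3 -m crank '[[[0,0,0.5],0,255],[[0,0,0.5],0,255],[[0,0,0.5],0,255]]'
```

```text
time: 29.15
eef_pos: [0.4596, 0.1473, 0.0937]
tcp_rot: [0.978, 0.207, 0.0, -0.0]
contact_force: [-0.9, 0.5, -0.7]
opening: 0.276
finger_force: 39.5
time: 29.45
eef_pos: [0.4595, 0.1473, 0.0932]
tcp_rot: [0.978, 0.207, 0.0, -0.0]
contact_force: [0.8, -0.9, -1.1]
opening: 0.281
finger_force: 39.5
time: 29.75
eef_pos: [0.4595, 0.1473, 0.0926]
tcp_rot: [0.978, 0.207, -0.0, -0.0]
contact_force: [0.5, 0.5, -0.9]
opening: 0.278
finger_force: 39.5
```

```bash
python3 -m crank '[[[0,0,0.5],0,255],[[0,0,0.5],0,255],[[0,0,0.5],0,255]]'; python3 -m crank '[[[0,0,0.5],0,255],[[0,0,0.5],0,255],[[0,0,0.5],0,255]]'
```

```text
time: 30.05
eef_pos: [0.4596, 0.1473, 0.0923]
tcp_rot: [0.978, 0.207, 0.0, 0.0]
contact_force: [-0.7, 0.3, 0.5]
opening: 0.278
finger_force: 39.6
time: 30.35
eef_pos: [0.4597, 0.1473, 0.0922]
tcp_rot: [0.978, 0.207, 0.0, 0.0]
contact_force: [-1.3, -1.5, 4.1]
opening: 0.278
finger_force: 40.0
```

Seated at 92.2, where it should be. I'll release it and retreat over the tile to check.

```bash
python3 -m crank '[[[0,0,-0.3],0,165],[[0,0,-0.3],0,145],[[0,0,-0.3],0,130],[[0,0,-0.3],0,110],[[0,0,-0.3],0,80],[[0,0,-0.3],0,60]]'; python3 -m crank '[[[0,0,-30],0,60],[[0,0,-80],0,60],[[0,0,-120],0,60],[[40,100,-130],0,60],[[60,130,-130],0,60],[[80,160,-130],0,60],[[90,170,-130],0,60],[[90,170,-130],0,60],[[90,170,-130],0,60]]'
python3 - <<'E'
from h import *
for n in("top","scene"):
    c=read_camera(n);P,_=cloud(c); print(n)
    cv2.imwrite(f"pics/{n}8.png",cv2.resize(c["frame"][90:330,150:470],(800,600),interpolation=2))
    for nm,xy,H in(("M",(.4595,.1473),.12),("L",(.461,-.1253),.14),("S",(.6315,-.204),.102)):
        print(nm,top(P,xy,H-.012,H+.006,r=.04),top(P,xy,H-.04,H-.027,r=.05))
E
```

```text
time: 30.95
eef_pos: [0.4595, 0.1473, 0.0919]
tcp_rot: [0.978, 0.207, -0.0, -0.0]
contact_force: [-0.9, 0.2, -0.5]
opening: 0.762
finger_force: 0.0
time: 31.85
eef_pos: [0.6107, 0.028, 0.221]
tcp_rot: [0.978, 0.207, -0.001, -0.0]
contact_force: [0.9, 0.9, 0.2]
opening: 0.767
finger_force: 0.0
top
M None None
L (461.1, -122.8, 27.9, np.float64(137.8), 129, [461.3, -122.6]) (460.9, -125.2, 74.9, np.float64(106.4), 684, [461.2, -124.6])
S (631.8, -201.1, 21.7, np.float64(99.1), 70, [631.2, -201.1]) (631.5, -203.8, 56.9, np.float64(68.4), 345, [630.7, -202.3])
scene
M (458.0, 149.0, 24.5, np.float64(115.1), 78, [456.7, 149.9]) (459.2, 150.0, 66.1, np.float64(84.8), 347, [452.7, 152.2])
L None None
S None None
```

View pics/top8.png

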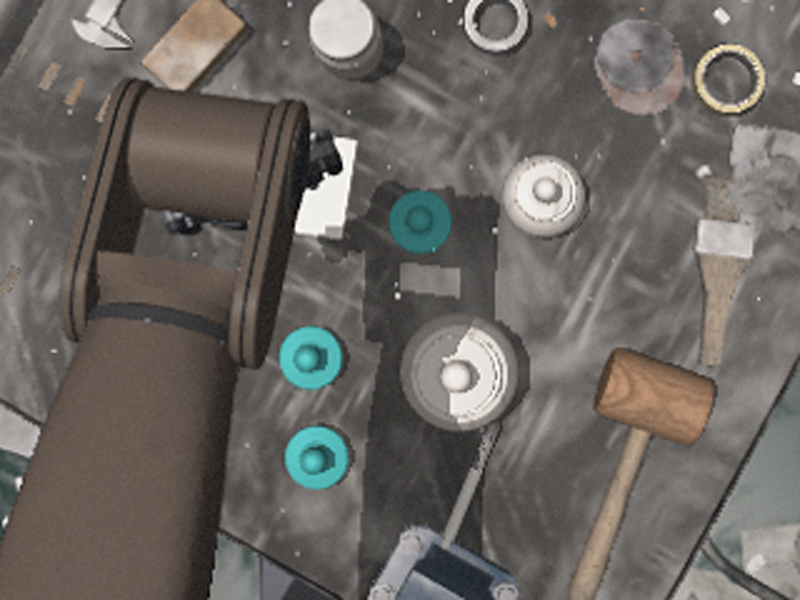

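View pics/scene8.png

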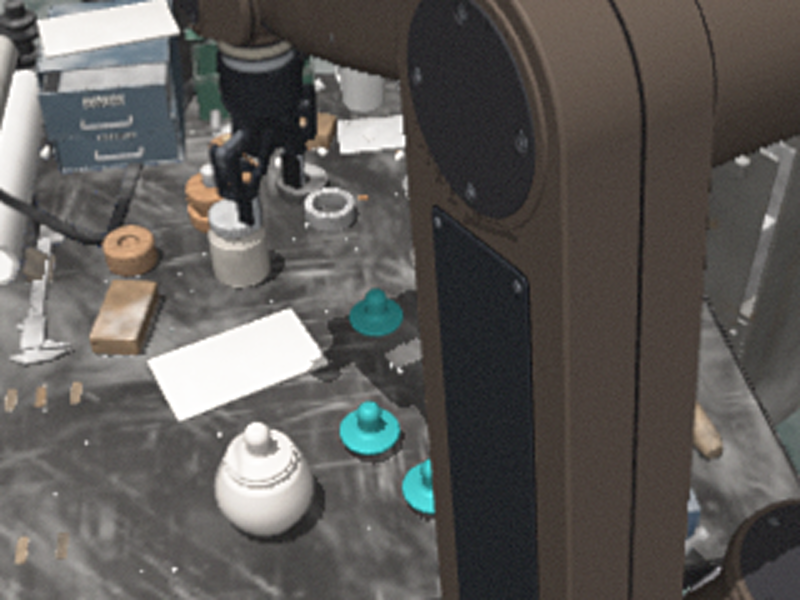

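All three lids look seated: large at (457,375) and small at (547,190) in the top crop, medium at (258,460) in the scene crop. The knobs read slightly off-centre, so I'll check flange tilt after clearing the view.

```bash
python3 -m crank '[[[0,0,0],0,60],[[0,0,0],0,60]]' >/dev/null; python3 - <<'E'
from h import *
def tilt(P,xy,H,rk,rf):
    for nm,z,r0,r1 in(("flange",H-.032,rk+.002,rf-.002),("knobtop",H,0,rk-.004)):
        d=np.hypot(P[...,0]-xy[0],P[...,1]-xy[1]); q=P[(d>r0)&(d<r1)&(abs(P[...,2]-z)<.008)]
        if len(q)<8: print(nm,len(q)); continue
        A=np.c_[q[:,:2]-xy,np.ones(len(q))]; s=np.linalg.lstsq(A,q[:,2],rcond=None)[0]
        print(nm,len(q),"tilt deg",np.degrees(s[:2]).round(1),"z mm",(s[2]*1000).round(1),"nominal",round(z*1000))
for n in("top","scene"):
    c=read_camera(n);P,_=cloud(c)
    for nm,xy,H,rk,rf in(("M",(.4595,.1485),.12,.0125,.031),("L",(.461,-.1235),.14,.014,.0355),("S",(.6315,-.202),.102,.011,.0265)): print(n,nm); tilt(P,np.array(xy),H,rk,rf)
# reference: same for the start scene
P,_=cloud(np.load("top0.npy",allow_pickle=True).item())
print("ref start"); tilt(P,np.array((.4595,-.1238)),.14,.0125,.031); tilt(P,np.array((.631,-.204)),.116,.014,.0355)
E
```

```text
top M
flange 0
knobtop 0
top L
flange 542 tilt deg [0.3 0.2] z mm 106.8 nominal 108
knobtop 66 tilt deg [-2.   1.8] z mm 139.1 nominal 140
top S
flange 246 tilt deg [ 0.1 -0.7] z mm 68.7 nominal 70
knobtop 30 tilt deg [-1.7  4.2] z mm 101.0 nominal 102
scene M
flange 247 tilt deg [ 0.6 -0.3] z mm 84.9 nominal 88
knobtop 36 tilt deg [8.5 4.9] z mm 117.2 nominal 120
scene L
flange 0
knobtop 0
scene S
flange 0
knobtop 0
ref start
flange 391 tilt deg [0.1 0.3] z mm 107.0 nominal 108
knobtop 47 tilt deg [-4.8 -3.8] z mm 139.4 nominal 140
flange 491 tilt deg [ 0. -0.] z mm 82.6 nominal 84
knobtop 62 tilt deg [-0.2 -2.4] z mm 115.2 nominal 116
```

Every flange measures flat (within 1°), at seated height within the cameras' offset. The gripper is clear and touching nothing.

```bash
python3 -c "
from plant import ctrl; print(ctrl.sign_off())"
```

```text
the job is handed in; nothing more can be done
None
```

All three jars have their own lids fully home and released, using only the clean tile as a free spot, and the job was handed in at about 32 s of the 83 s allowed.

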